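Bring a tank rack's switch box back on in the safe order

TASK

The power to the tank rack has to come back on after a water change. At the switch box on the shelf, tap on the broad main switch at one end, then the filter switch right beside it, then the heater switch next to that, each with a light press until it is fully over; the heater must never be on without the filter, nor either of them before the main. Leave the light switch at the far end of the row as it is, and do not pick up or shift the things standing around the box.

Things in the scene. Friction and masses are not known exactly. Their poses are not given: they have to be found in the camera images.
- switchbox: Aluminium switch box, 270 mm (y) x 90 (x) x 42 high, screwed down; origin under its centre. On top, one row of four dark grey rocker switches in white 56 mm frames, 60 mm apart. The broad main is at either end; from it follow filter, heater, light. All rock about the row's line and go on when the half on the box's +x (far) side is pressed.
- main_mid (a point): Main: the only broad rocker, 46 x 46 mm. Point at mid-switch on the hinge line, level with the half that lies flat, 53 mm above the shelf; fixed. x points to the far (on) half, y along the row, z up. Off, the far half slopes up to an edge 23 mm out, 6 mm higher. Tap 17 mm along x; fully on when pressed level with this point. Frame 5 mm lower, box top 11 mm lower.
- inner_a_mid (a point): Inner rocker, 22 x 46 mm: filter if beside the main, else heater. Point at mid-switch on the hinge line, level with the half that lies flat, 53 mm above the shelf; fixed. x points to the far (on) half, y along the row, z up. Off, the far half slopes up to an edge 23 mm out, 6 mm higher. Tap 17 mm along x; fully on when pressed level with this point. Frame 5 mm lower, box top 11 mm lower.
- inner_b_mid (a point): Other inner rocker, 22 x 46 mm: filter if beside the main, else heater. Point at mid-switch on the hinge line, level with the half that lies flat, 53 mm above the shelf; fixed. x points to the far (on) half, y along the row, z up. Off, the far half slopes up to an edge 23 mm out, 6 mm higher. Tap 17 mm along x; fully on when pressed level with this point. Frame 5 mm lower, box top 11 mm lower.
- light_mid (a point): Light: end rocker across from the main, 22 x 46 mm, on. Point at mid-switch on the hinge line, level with the half that lies flat, 53 mm above the shelf; fixed. x points to the far (on) half, y along the row, z up. Off, the far half slopes up to an edge 23 mm out, 6 mm higher. Tap 17 mm along x; fully on when pressed level with this point. Frame 5 mm lower, box top 11 mm lower.
- main (a joint): Main switch, off at the start. Value 0 = off (far half raised), 0.28 rad = on (far half level, near half raised). A stiff pivot, no spring: 2 to 3 N at the tap point moves it, and it stays wherever it is left. At its stop (fully on) the cap gives up to 4 mm more, springily, at 4 to 9 N, then is hard, and comes back.
- inner_a (a joint): Rocker at point inner_a_mid, off at the start. Value 0 = off (far half raised), 0.28 rad = on (far half level, near half raised). A stiff pivot, no spring: 2 to 3 N at the tap point moves it, and it stays wherever it is left. At its stop (fully on) the cap gives up to 4 mm more, springily, at 4 to 9 N, then is hard, and comes back.
- inner_b (a joint): Rocker at point inner_b_mid, off at the start. Value 0 = off (far half raised), 0.28 rad = on (far half level, near half raised). A stiff pivot, no spring: 2 to 3 N at the tap point moves it, and it stays wherever it is left. At its stop (fully on) the cap gives up to 4 mm more, springily, at 4 to 9 N, then is hard, and comes back.
- light (a joint): Light switch, on at the start. Value 0 = off (far half raised), 0.28 rad = on (far half level, near half raised). A stiff pivot, no spring: 2 to 3 N at the tap point moves it, and it stays wherever it is left. At its stop (fully on) the cap gives up to 4 mm more, springily, at 4 to 9 N, then is hard, and comes back.
- jar: Bystander: amber glass jar with a black lid, 60 mm across, 90 mm high, loose, upright off one end of the box; origin at the centre of its underside.
- breeder: Bystander: clear plastic breeder box, open on top, 80 x 150 x 75 mm, loose, off the other end; origin at the centre of its underside.
- airstone: Bystander: black disc airstone, 60 mm across, 20 mm high with a 12 mm nipple on top, loose, beyond the box; origin at the centre of its underside.
- feedring: Bystander: blue plastic feeding ring, 90 mm across, 10 mm high, lying loose on the robot's side of the box; origin at the centre of its underside.

How it is judged:
On the way, in this order (a step that is already met when the one before it is completed fails the run):
1. the main switch is tapped on, filter and heater still off (value of joint main above 0.18 rad and value of joint each of inner_a, inner_b below 0.14 rad), for 0.1 s.
2. the filter switch beside it is tapped on, heater still off (value of joint main above 0.18 rad and ((horizontal distance between main_mid and inner_a_mid below 0.09 m and value of joint inner_a above 0.18 rad) or (not (horizontal distance between main_mid and inner_a_mid below 0.09 m) and value of joint inner_b above 0.18 rad)) and ((horizontal distance between main_mid and inner_a_mid below 0.09 m and value of joint inner_b below 0.14 rad) or (not (horizontal distance between main_mid and inner_a_mid below 0.09 m) and value of joint inner_a below 0.14 rad))), for 0.1 s.
3. the heater switch is tapped on (value of joint each of main, inner_a, inner_b above 0.18 rad), for 0.1 s.
At the end, for the whole second after the job is handed in: Main, filter and heater rockers are pressed over to on (joint above 0.18 of 0.28 rad), and the light switch is still on (all of step 3 and value of joint light above 0.18 rad); the robot touches nothing.
It fails at once if filter or heater switched on while the main is off (value of joint any of inner_a, inner_b above 0.14 rad and value of joint main below 0.14 rad).
It fails at once if heater on while the filter is off (((horizontal distance between main_mid and inner_a_mid below 0.09 m and value of joint inner_b above 0.14 rad) or (not (horizontal distance between main_mid and inner_a_mid below 0.09 m) and value of joint inner_a above 0.14 rad)) and ((horizontal distance between main_mid and inner_a_mid below 0.09 m and value of joint inner_a below 0.14 rad) or (not (horizontal distance between main_mid and inner_a_mid below 0.09 m) and value of joint inner_b below 0.14 rad))).
It fails at once if the light switch is tipped (value of joint light below 0.18 rad).
It fails at once if a switch or the box is pressed or pinched hard (over 20 N) (contact force between any of the arm, the fingers and switchbox above 20 N or contact force between any of the arm, the fingers and main_frame above 20 N or contact force between any of the arm, the fingers and inner_a_frame above 20 N or contact force between any of the arm, the fingers and inner_b_frame above 20 N or contact force between any of the arm, the fingers and light_frame above 20 N).
It fails at once if a bystander is lifted or shifted by more than 15 mm, or tipped (distance of any of jar, breeder, airstone, feedring from where it was at the start of the episode above 0.015 m or angle between any of jar, breeder, airstone, feedring's own z axis and vertical above 0.3 rad).
It also fails if it takes over 32 s, if anything falls off the work surface, if the arm or the gripper's body presses on something with over 40 N, if the wrist force passes 120 N, or if a joint passes its speed limit or range.

ROBOT

A 6-joint arm with a two-finger parallel gripper is mounted at the origin on the work surface. World frame = base frame: x ahead of the robot, y to its left, z up, the work surface at z = 0. Lengths are in m, angles in rad, forces in N, time in s.
With the tool pointing down it reaches from about 0.375 to 0.9 m from the base axis. Payload 3.1 kg.
Tool frame: the origin (TCP) lies between the finger pads; the fingertips stand 22 mm ahead of it and the grasp point (between the pads) lies 3 mm ahead of it; z points along the fingers, y is the line along which they close (so a half turn about z gives the same grasp; the last joint's range is limited). The gripper opens to 87 mm and grips with 3 to 60 N. Pads are 19 mm wide; open, the fingers measure 117 mm over their backs; the gripper's body (75 mm by 190 mm) begins 51 mm behind the grasp point.
Start: joints at [-1.51, 0.527, 1.433, -0, 1.181, -0.178], TCP at [0.148, -0.607, 0.245] pointing down, gripper open.
Joint ranges: [-3.08, 3.08], [-0.75, 2.2], [0.22, 2.44], [-1.43, 4.57], [0, 2.65], [-2.85, 2.85]. Speed limits (rad/s): [2.79, 2.79, 3.14, 3.14, 3.14, 3.14].

INTERFACE

Orientations are given as a unit quaternion [x, y, z, w].
In Python, from rig import robot gives the robot as it stands.
- The arm moves only by the tool move_arm, never from a script. Its argument "series" is text: rows parted by semicolons, each of 6 numbers parted by spaces: the shift along the tool's x, y, z in mm, then the turn, a rotation vector about the tool's x, y, z in degrees. In form: dx dy dz ax ay az; .... A call has 1 to 8 rows; each row is the pose to reach, as a shift and turn from the pose commanded when the call began, along the tool's axes at that moment; what a row does not reach only later rows make up. A row lasts 1/12 s, in which the tool goes at most 41.7 mm and 7.16 degrees, less where a joint would pass 70% of its speed; a pose out of reach is approached as far as the arm can. A call with a gripper value outside its range is refused whole. "jaw" is the opening, from 0 (shut) to 1 (fully open), set as the call begins (left out, the last holds). The fingers move at their own pace and stop on an object; "newtons" is the grip in N (left out, the last holds). Time passes only in rows, so rows that repeat a pose let the fingers close. It gives the time, the measured TCP pose, the force, the opening and the grip force at its end, in the units of the state.
- robot.get_obs(): the state, without advancing time (a new reading comes with each control period).
- robot.camera(name): name is "side" or "top"; returns a dict with "img" (420x560x3 uint8, red, green, blue), "mtx" (3x3 intrinsics, pixels), "distortion" ([k1, k2, p1, p2, k3] as OpenCV has them; the pictures are not rectified), "world_to_cam" (4x4, takes a point from world to camera coordinates). Camera axes: x right, y down, z forward; pixel columns grow to the right and rows downward; lengths in m; the calibration is good to about 2 mm. A picture is of the moment at which its call begins. There is no depth.
- robot.hand_in(): hands the job in; it is judged then, once.
Trained networks look in a picture, given as the dict that the camera call returned (one of the last four; its "shot" number tells which), for a name from the list of things; names that differ only in an ending like _2 or _b are one class to them, and where a whole thing is asked for, a point or a joint stands for the part that bears it (a point fixed in the world has none). Each returns a list of dicts, best first, with "p" (0 to 1); they miss things now and then, are a little off and sometimes report something else, mostly with a low value. They report only what shows in the picture. A call takes as long as a camera call.
- robot.search_frame(picture, thing): "xyz" ([x, y, z] in m, in world coordinates, good to about 4 mm: the middle of the surface that is visible of it).
- robot.tip_of(picture, thing): "xyz" ([x, y, z] in m, in world coordinates, good to about 4 mm: a listed point, or the origin of a listed thing).
The state is a dict: "time": time; "q": joint angles; "joint_velocities": joint speeds; "joint_torque": joint torques, N m; "position": TCP position; "tool_rot": TCP orientation; "ft_force": force on the tool from outside, world axes, zero at the start; "moment": the same for the moment, N m; "grip_width": finger opening in m; "grip_force": force on a finger pad.
Only numpy, scipy, OpenCV 4.12 (cv2) and the standard library are available. Lean on these libraries where they do the work, as an engineer would, in place of code of your own. Each camera call takes 0.05 s, during which the arm holds its last target. There are 200 camera calls.

## Working session

There is one attempt and no reset: what is moved stays moved. The work goes in short steps, Python scripts to look and compute and a tool call to move; the robot and the scene stay as the last step left them, time stands still between calls to the robot, and variables do not carry over. Pictures are saved under pics/ and viewed, at most 10 in all, crops included, and the job is handed in when it is done.

Besides the shell and the picture viewer there is one more tool, called after "Request:" in YAML: its name, and indented under it one key for each argument. move_arm: Moves the arm, as the interface text tells. Its arguments: {"type":"object","properties":{"series":{"type":"string"},"jaw":{"type":"number"},"newtons":{"type":"number"}},"required":["series"]}

```bash
mkdir -p pics; python3 - <<'E'
from rig import robot
import cv2,numpy as np
o=robot.get_obs();print(o['time'],o['position'],o['tool_rot'],o['ft_force'])
for n in('top','side'):
    c=robot.camera(n);cv2.imwrite(f'pics/{n}1.png',c['img'][:,:,::-1])
    for t in['main_mid','inner_a_mid','inner_b_mid','light_mid','switchbox','jar','breeder','airstone','feedring']:
        print(n,t,[(np.round(d['xyz'],3).tolist(),round(d['p'],2)) for d in robot.tip_of(c,t)[:3]])
print(robot.get_obs()['time'])
E
```

```text
0.0 [ 0.14845158 -0.60643665  0.2435734 ] [ 9.92818561e-01  1.19625206e-01  5.50198174e-05 -1.05448936e-03] [-0.43630597 -0.6523047   0.1684807 ]
top main_mid [([0.583, -0.144, 0.054], 0.55), ([0.54, -0.041, 0.05], 0.55)]
top inner_a_mid [([0.543, -0.041, 0.05], 0.94)]
top inner_b_mid [([0.564, -0.091, 0.054], 0.91), ([0.525, 0.019, 0.056], 0.62)]
top light_mid [([0.528, 0.021, 0.057], 0.63)]
top switchbox [([0.552, -0.06, -0.003], 0.64)]
top jar []
top breeder [([0.679, -0.308, 0.002], 0.68)]
top airstone [([0.626, 0.038, 0.001], 0.64)]
top feedring [([0.401, -0.05, -0.0], 0.62), ([0.552, -0.061, -0.001], 0.52)]
side main_mid [([0.591, -0.148, 0.053], 0.96), ([0.4, -0.046, -0.003], 0.44)]
side inner_a_mid [([0.547, -0.035, 0.051], 0.92), ([0.682, -0.307, -0.002], 0.49)]
side inner_b_mid [([0.565, -0.092, 0.053], 0.91)]
side light_mid [([0.518, 0.02, 0.057], 0.69)]
side switchbox [([0.554, -0.063, -0.001], 0.56), ([0.561, -0.094, 0.055], 0.52)]
side jar [([0.495, 0.136, 0.002], 0.77)]
side breeder [([0.68, -0.306, -0.002], 0.67)]
side airstone []
side feedring [([0.403, -0.052, -0.002], 0.93), ([0.52, 0.022, 0.053], 0.31)]
1.0
```

View pics/top1.png

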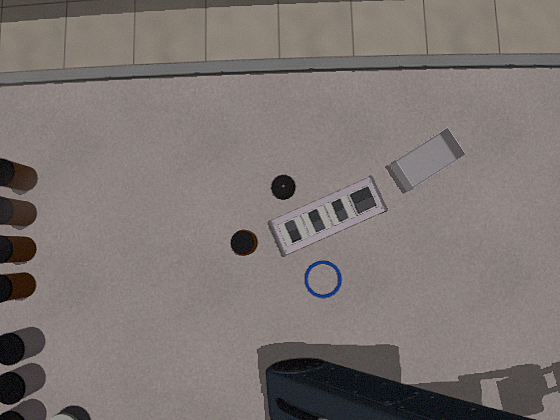

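View pics/side1.png

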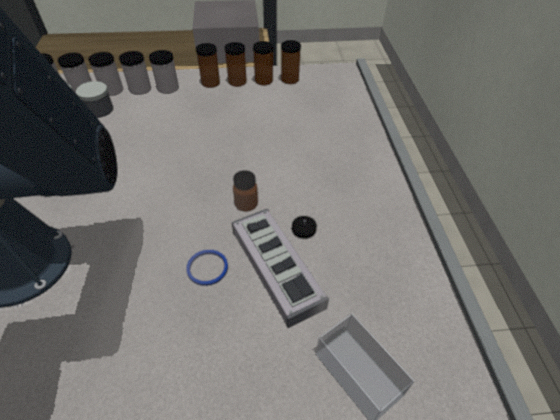

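The row runs diagonally. In the top view the main is at about (363,199) and the light at (293,231), so the main is at the −y end, next to the breeder. That makes inner_b the filter and inner_a the heater. I'll fit the row and check it with an overlay.

```bash
cat > h.py <<'E'
import numpy as np,cv2
from rig import robot
P=np.array([[.583,-.144],[.591,-.148],[.564,-.091],[.565,-.092],[.543,-.041],[.547,-.035],[.528,.021],[.518,.020],[.552,-.06],[.554,-.063]])
s=np.array([-90,-90,-30,-30,30,30,90,90,0,0])/1000
m=P.mean(0); v=(P-m).T@s; d=v/np.linalg.norm(v); X=np.array([d[1],-d[0]])
def proj(c,p):
    w=c['world_to_cam'];return cv2.projectPoints(np.atleast_2d(p).astype(float),cv2.Rodrigues(w[:3,:3])[0],w[:3,3],c['mtx'],np.array(c['distortion']))[0][:,0]
E
python3 - <<'E'
from h import *
print(m,d,np.degrees(np.arctan2(X[1],X[0])),np.linalg.norm((P-m)-np.outer(s,d),axis=1).round(4))
tiles=[]
for n in('top','side'):
    c=robot.camera(n);K=5;pts=[]
    for i,a in enumerate((-.09,-.03,.03,.09)):
        b=m+a*d;h=.023 if i==0 else .011
        for u in(-h,h):pts+=[[*(b+u*d),.053]]
        for u in(-.023,.023):pts+=[[*(b+u*X),.053 if u<0 or i==3 else .059]]
    for u in(-.135,.135):
        for k in(-.045,.045):pts.append([*(m+u*d+k*X),.042])
    q=proj(c,pts);o=q.min(0).astype(int)-8;e=q.max(0).astype(int)+8
    im=cv2.resize(c['img'][o[1]:e[1],o[0]:e[0],::-1],None,fx=K,fy=K,interpolation=cv2.INTER_CUBIC)
    for x,y in (q-o+.5)*K: cv2.circle(im,(int(x),int(y)),3,(0,0,255),-1)
    cv2.imwrite(f'pics/{n}2.png',im)
E
```

```text
[ 0.5545 -0.0633] [-0.35722415  0.93401869] 20.929818848542578 [0.005  0.0044 0.0013 0.0007 0.0058 0.0032 0.0057 0.0044 0.0041 0.0006]
```

View pics/top2.png

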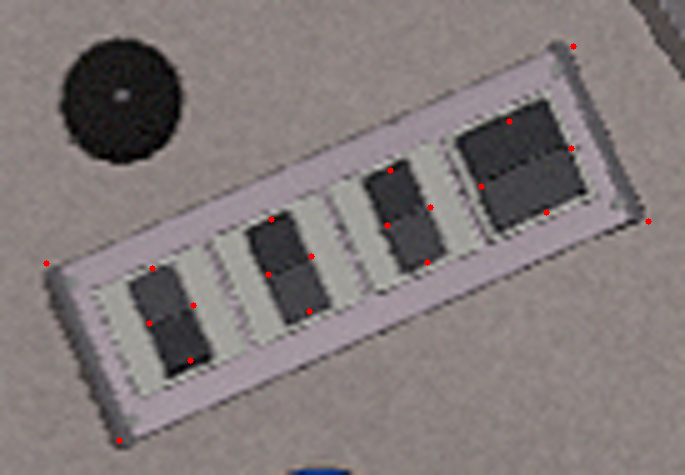

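View pics/side2.png

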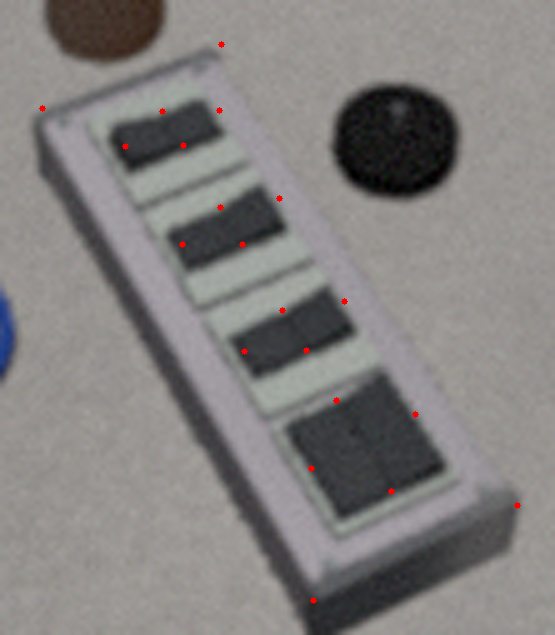

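The fit agrees with both pictures to about 3 mm: main dots are around (526,167) in the top crop against the rocker middle at about (523,165), and the light is on with its near half raised. The box's x axis lies at about 21°. I'll move now with the jaw shut.

Request:
move_arm:
  series: "17 -11 0 0 0 -1; 52 -32 0 0 0 -2; 86 -54 0 0 0 -3; 121 -75 0 0 0 -4; 155 -97 0 0 0 -5; 190 -118 0 0 0 -6; 224 -140 0 0 0 -7; 259 -161 0 0 0 -7.5"
  jaw: 0
  newtons: 5

```text
time: 1.77
position: [0.3628, -0.3876, 0.2448]
tool_rot: [0.983, 0.184, 0.0, 0.0]
ft_force: [1.0, 0.1, -0.5]
grip_width: 0.0416
grip_force: 0.0
```

Request:
move_arm:
  series: "37 -17 0 0 0 0; 74 -34 0 0 0 0; 112 -51 0 0 0 0; 149 -68 10 0 0 0; 186 -85 25 0 0 0; 222 -102 40 0 0 0; 256 -118 55 0 0 0; 284 -130 70 0 0 0"

```text
time: 2.43
position: [0.5811, -0.1628, 0.1742]
tool_rot: [0.983, 0.185, 0.001, 0.0]
ft_force: [0.1, -0.8, -0.4]
grip_width: 0.0006
grip_force: 0.0
```

Request:
move_arm:
  series: "20 -9 20 0 0 0; 30 -14 40 0 0 0; 30 -14 60 0 0 0; 30 -14 65 0 0 0; 30 -14 65 0 0 0; 30 -14 65 0 0 0"

```text
time: 2.93
position: [0.6024, -0.1417, 0.1099]
tool_rot: [0.983, 0.184, 0.0, 0.0]
ft_force: [-0.5, -0.7, 0.5]
grip_width: 0.0006
grip_force: 0.0
```

Request:
move_arm:
  series: "0 0 12 0 0 0; 0 0 24 0 0 0; 0 0 28 0 0 0; 0 0 30 0 0 0; 0 0 32 0 0 0; 0 0 33 0 0 0; 0 0 34 0 0 0; 0 0 34 0 0 0"

```text
time: 3.6
position: [0.6027, -0.1413, 0.0758]
tool_rot: [0.983, 0.184, 0.0, 0.0]
ft_force: [0.2, -0.2, 1.5]
grip_width: 0.0005
grip_force: 0.7
```

Request:
move_arm:
  series: "0 0 0.5 0 0 0; 0 0 1 0 0 0; 0 0 1.5 0 0 0; 0 0 1.5 0 0 0"

```text
time: 3.93
position: [0.6027, -0.1414, 0.0744]
tool_rot: [0.983, 0.184, 0.0, 0.0]
ft_force: [1.0, 0.7, 4.4]
grip_width: 0.0007
grip_force: 2.2
```

```bash
python3 - <<'E'
from h import *
c=robot.camera('side');o=robot.get_obs();print(o['position'],o['ft_force'])
im=c['img'][130:340,200:360,::-1];cv2.imwrite('pics/s3.png',cv2.resize(im,None,fx=2.8,fy=2.8,interpolation=cv2.INTER_CUBIC))
E
```

```text
[ 0.60270997 -0.1413748   0.07444749] [1.45095076 0.78522693 3.9184154 ]
```

View pics/s3.png

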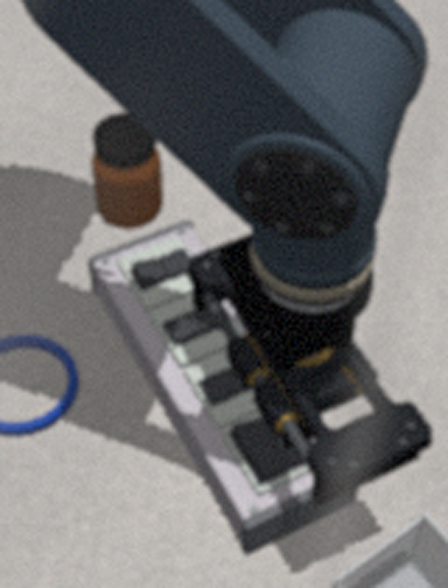

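The finger (crop around (290,440)) is on the main's far half, and 4 N at level height means it is at its stop. I'll press 1 mm more, lift, and go 60 mm along the row to the filter.

Request:
move_arm:
  series: "0 0 1 0 0 0; 0 0 1 0 0 0"

```text
time: 4.15
position: [0.6026, -0.1414, 0.0734]
tool_rot: [0.983, 0.184, 0.0, 0.0]
ft_force: [1.7, 1.6, 5.0]
grip_width: 0.0005
grip_force: 3.0
```

Request:
move_arm:
  series: "0 0 -12 0 0 0; 0 0 -30 0 0 0; 0 -20 -30 0 0 0; 0 -45 -30 0 0 0; 0 -60 -30 0 0 0; 0 -60 -30 0 0 0; 0 -60 -30 0 0 0"

```text
time: 4.73
position: [0.5799, -0.0847, 0.1029]
tool_rot: [0.983, 0.185, -0.001, -0.0]
ft_force: [-0.1, 0.0, 0.1]
grip_width: 0.0003
grip_force: 0.0
```

```bash
python3 - <<'E'
from h import *
a=[]
for n,(y,x,k) in {'side':(200,220,4),'top':(160,240,2.8)}.items():
    c=robot.camera(n)
    a.append(cv2.resize(c['img'][y:y+120,x:x+(100 if n=='side' else 140),::-1],(400,480) if n=='side' else (400,342)))
cv2.imwrite('pics/s4.png',np.hstack([a[0],cv2.copyMakeBorder(a[1],0,480-342,0,0,0)]))
E
```

```text
(no output)
```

View pics/s4.png

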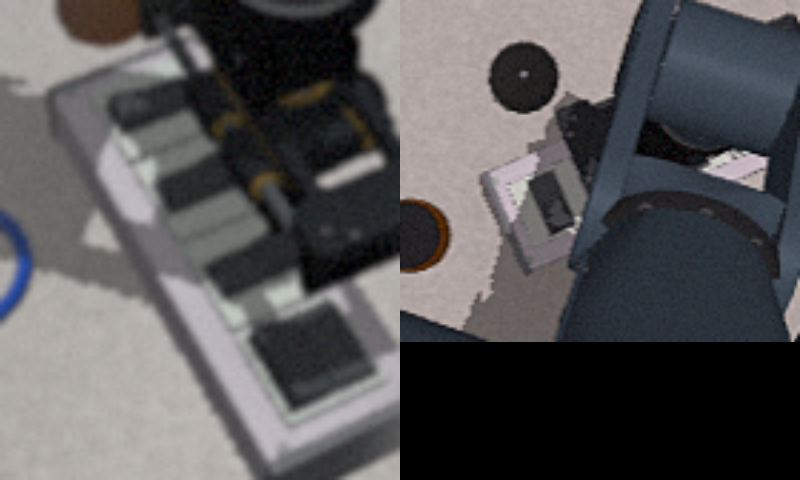

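The main now shows its raised near side face at (290,385), so it is on. The finger is above the filter, so I'll press that next and then move to the heater.

Request:
move_arm:
  series: "0 0 12 0 0 0; 0 0 20 0 0 0; 0 0 23 0 0 0; 0 0 25 0 0 0; 0 0 27 0 0 0; 0 0 29 0 0 0; 0 0 30 0 0 0; 0 0 30 0 0 0"

```text
time: 5.5
position: [0.5812, -0.0857, 0.0736]
tool_rot: [0.983, 0.184, 0.001, 0.001]
ft_force: [1.2, -0.1, 5.6]
grip_width: 0.0007
grip_force: 2.8
```

Request:
move_arm:
  series: "0 0 0 0 0 0; 0 0 0 0 0 0"

```text
time: 5.67
position: [0.5813, -0.0857, 0.0739]
tool_rot: [0.983, 0.184, 0.001, 0.001]
ft_force: [1.0, 0.0, 5.0]
grip_width: 0.0003
grip_force: 2.6
```

Request:
move_arm:
  series: "0 0 -12 0 0 0; 0 0 -30 0 0 0; 0 -20 -30 0 0 0; 0 -45 -30 0 0 0; 0 -60 -30 0 0 0; 0 -60 -30 0 0 0; 0 -60 -30 0 0 0"

```text
time: 6.25
position: [0.5582, -0.0287, 0.1031]
tool_rot: [0.983, 0.185, -0.001, 0.0]
ft_force: [0.0, -0.6, 0.1]
grip_width: 0.0005
grip_force: 0.0
```

```bash
python3 - <<'E'
from h import *
c=robot.camera('side')
cv2.imwrite('pics/s5.png',cv2.resize(c['img'][200:320,220:340,::-1],(600,600),interpolation=cv2.INTER_CUBIC))
E
```

```text
(no output)
```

View pics/s5.png

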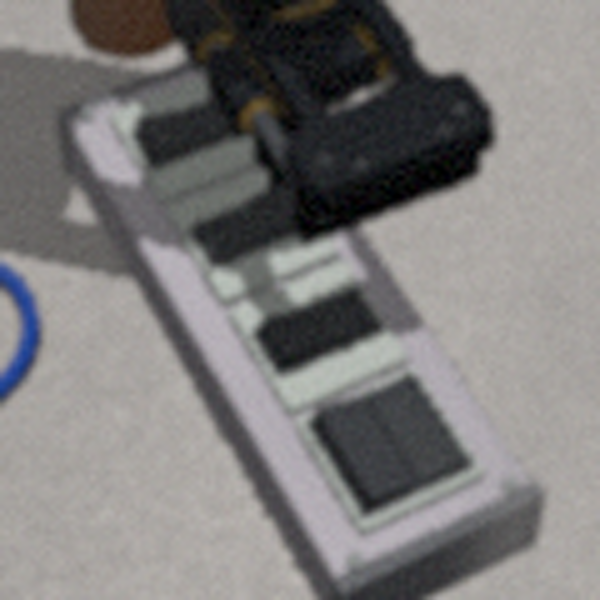

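Main (390,440) and filter (320,325) both have their near edge raised. I'll press the heater.

Request:
move_arm:
  series: "0 0 12 0 0 0; 0 0 20 0 0 0; 0 0 23 0 0 0; 0 0 25 0 0 0; 0 0 27 0 0 0; 0 0 29 0 0 0; 0 0 30 0 0 0; 0 0 30 0 0 0"

```text
time: 6.97
position: [0.5598, -0.0299, 0.0736]
tool_rot: [0.983, 0.184, 0.001, 0.001]
ft_force: [1.3, -0.5, 5.5]
grip_width: 0.0008
grip_force: 2.7
```

Request:
move_arm:
  series: "0 0 0 0 0 0; 0 0 0 0 0 0"

```text
time: 7.13
position: [0.5599, -0.03, 0.0739]
tool_rot: [0.983, 0.184, 0.001, 0.001]
ft_force: [1.5, -0.4, 4.6]
grip_width: 0.0
grip_force: 2.6
```

Request:
move_arm:
  series: "0 0 -12 0 0 0; 0 0 -40 0 0 0; 0 0 -80 0 0 0; 0 0 -120 0 0 0; 0 30 -140 0 0 0; 0 70 -150 0 0 0; 0 110 -150 0 0 0; 0 150 -150 0 0 0"

```text
time: 7.8
position: [0.613, -0.1701, 0.2242]
tool_rot: [0.983, 0.185, -0.0, 0.0]
ft_force: [0.7, 1.1, 0.5]
grip_width: 0.0004
grip_force: 0.0
```

Request:
move_arm:
  series: "-35 20 0 0 0 0; -70 40 0 0 0 0; -105 60 0 0 0 0; -135 80 0 0 0 0; -150 100 0 0 0 0; -150 100 0 0 0 0"

```text
time: 8.3
position: [0.5068, -0.3212, 0.2225]
tool_rot: [0.983, 0.182, -0.001, 0.0]
ft_force: [0.6, 1.0, 0.6]
grip_width: 0.0006
grip_force: 0.0
```

```bash
python3 - <<'E'
from h import *
c=robot.camera('side')
a=cv2.resize(c['img'][200:325,220:345,::-1],(400,400),interpolation=cv2.INTER_CUBIC)
c=robot.camera('top')
b=cv2.resize(c['img'][150:275,262:387,::-1],(400,400),interpolation=cv2.INTER_CUBIC)
cv2.imwrite('pics/s6.png',np.hstack([a,b]))
E
```

```text
(no output)
```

View pics/s6.png

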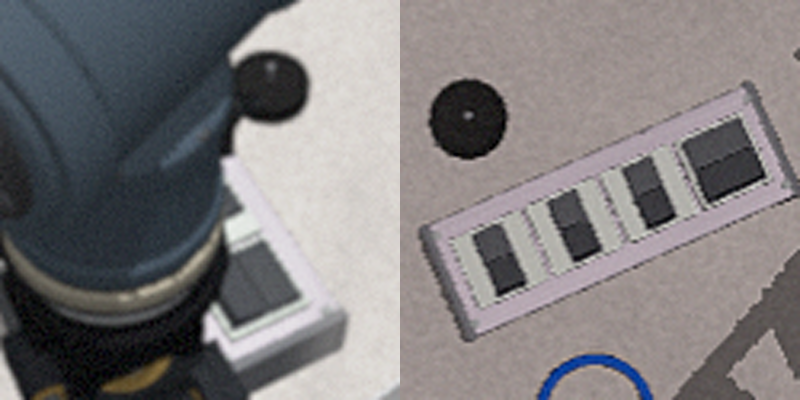

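The top view (right half) shows all four rockers with the same on shading: lighter far half, darker raised near half. They sit at (500,258), (572,226), (650,188) and (724,158). The arm is clear of everything, so I'll hand in.

```bash
python3 -c "
from rig import robot
print(robot.hand_in())"
```

```text
the job is handed in; nothing more can be done
None
```

I tapped main, filter and heater on in that order. The final top view shows all four switches on, including the untouched light; the bystanders looked undisturbed. The job is handed in at about 8.4 s, and no verdict came back.

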